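# Hold the guard rail on the spice rack for fastening

## Task

Pick up the loose wooden guard rail and hold it in the air, level and centred, across the two rubber pads on the front of the spice rack, pressing both pads with a steady push of about 10 N in all (never a hard shove) so that a colleague can screw it on from behind. Finish while still gripping and pressing: keep the push steady for a few seconds and do not put the rail down or let go at the end. Leave the mug, the jar and the tin standing where they are.

Things in the scene. Friction and masses are not known exactly. Their poses are not given: they have to be found in the camera images.
- rail: loose guard rail: plain pale wooden bar, 22 mm thick (its x), 260 mm long (its y), 40 mm tall (its z), about 0.13 kg, standing on its long edge on the counter. Origin at the centre of its underside; z up. Its two long faces and two ends are alike, so either may face the rack. Grip it at mid-length from above across the 22 mm.
- rail_mid (a point): the centre of the rail's volume, 20 mm above its underside
- rack: brown wooden spice rack, 140 mm deep (x) by 260 wide (y), screwed down. Origin: centre of underside, z up, its +x points from front to back, front faces the robot. Two front uprights 32 mm wide at y = +-90 mm, front faces at x = -60 mm, tops 160 mm above the counter; open between them: room for a finger behind the rail. Behind: jars (tops 102 mm) and a back panel (top 118 mm).
- fence (a point): the point midway between the two pads, in the plane of their uncompressed front faces: x = -74 mm, y = 0, z = 135 mm in the rack's frame (axes as the rack's). In the finished hold the rail's centre is level with this point and 11 mm in front of it (-x), less the pads' compression.
- pad_left: soft sponge-rubber pad, 30 mm wide (y), 36 mm tall (z), standing 14 mm proud of the front of the upright at the rack's +y side. Origin at the centre of its front face, axes as the rack's. It yields straight back (the rack's +x), springy at about 1.5 N per mm, at most 9 mm; the two pads together yield about 3.3 mm at 10 N.
- pad_right: the same pad on the upright at the rack's -y side
- mug: bystander: terracotta mug, 76 mm across, 85 mm tall, with a handle; origin at the centre of its underside
- jar: bystander: amber glass jar with a steel cap, 68 mm across, 90 mm tall; origin at the centre of its underside
- tin: bystander: tin can with a paper label, 64 mm across, 95 mm tall; origin at the centre of its underside

How it is judged (in metres and radians):
On the way, in this order (a step that is already met when the one before it is completed fails the run):
1. the rail is gripped and lifted clear of the counter (height (world z) of rail_mid above 0.08 m and contact force between the fingers and rail above 1 N), for 0.2 s.
2. the rail is held across both pads, level and centred, with 5 to 16 N, for 1.5 s without a break (y of rail_mid in the frame of fence between -0.015 and 0.015 m and z of rail_mid in the frame of fence between -0.012 and 0.012 m and angle between the y axis of rail and the y axis of rack, either way round below 0.08 rad and angle between the z axis of rail and the z axis of rack, either way round below 0.15 rad and contact force between rail and rack between 5 and 16 N and contact force between rail and pad_left above 1 N and contact force between rail and pad_right above 1 N and contact force between the fingers and rail above 1 N and linear speed of rail below 0.015 m/s), for 1.5 s.
At the end, for the whole second after the job is handed in: Still gripped and at rest across both pads: rail centre within 15 mm sideways and 12 mm in height of midway between the pads, length within 0.08 rad of the rack's width, upright within 0.15 rad, pressing the rack with 5 to 16 N in all and each pad with at least 1 N (all of step 2); the arm keeps its last pose, push and grip.
It fails at once if the rack is shoved hard (over 30 N by rail, fingers or arm) (contact force between any of rail, the arm, the fingers and rack above 30 N).
It fails at once if the mug is pushed away or tipped (distance of mug from where it was at the start of the episode above 0.03 m or angle between mug's own z axis and vertical above 0.4 rad).
It fails at once if the jar is pushed away or tipped (distance of jar from where it was at the start of the episode above 0.03 m or angle between jar's own z axis and vertical above 0.4 rad).
It fails at once if the tin is pushed away or tipped (distance of tin from where it was at the start of the episode above 0.03 m or angle between tin's own z axis and vertical above 0.4 rad).
It also fails if it takes over 48 s, if anything falls off the work surface, if the arm or the gripper's body presses on something with over 40 N, if the wrist force passes 120 N, or if a joint passes its speed limit or range.

## Robot

A 7-joint arm with a two-finger parallel gripper is mounted at the origin on the work surface. World frame = base frame: x ahead of the robot, y to its left, z up, the work surface at z = 0. Lengths are in mm, angles in rad, forces in N, time in s.
With the tool pointing down it reaches from about 400 to 875 mm from the base axis. Payload 19.3 kg.
Tool frame: the origin (TCP) lies at the very end of the fingers, on their centre line; the grasp point (between the pads) lies 19 mm behind it (grip_point_offset is the z of the grasp point in the tool frame, in mm); z points along the fingers, y is the line along which they close (so a half turn about z gives the same grasp; the last joint's range is limited). The gripper opens to 85 mm and grips with 20 to 120 N. Pads are 22 mm wide; open, the fingers measure 114 mm over their backs; the gripper's body (76 mm by 85 mm) begins 54 mm behind the grasp point. The pads swing forward as they close: fully open they stand 13 mm farther back than shut.
Start: joints at [-1.184, 0.521, -0.036, 1.599, 0.021, 1.021, -0.113], TCP at [275.69, 560.901, 231.291] pointing down, gripper open.
Joint ranges: [-2.91, 2.91], [-0.3, 2.13], [-1.5, 1.42], [0.17, 2.43], [-1.26, 4.41], [0.16, 1.93], [-2.52, 2.52]. Speed limits (rad/s): [1.89, 1.89, 2.39, 2.39, 3.01, 3.01, 3.01].

## Interface

Orientations are given as a 3x3 rotation matrix whose columns are the frame's x, y, z axes.
In Python, from workcell import movep, movel, goto_joints, open_gripper, clamp, wait, inverse_kinematics, read_state, camera, PlanningError, finish_job, grip_point_offset gives the robot as it stands. Calls block until the motion is done:
- movep(position, orientation): joint-space move of the TCP to a pose.
- movel(position, frame=None, max_speed=150, guard=None): straight line of the TCP; frame=None keeps the orientation; max_speed is the mean speed in mm/s. With guard (N) it stops when the force on the tool has changed by that much, and returns True; else False.
- goto_joints(angles): joint-space move.
- open_gripper() and clamp(): open the fingers fully, or close them until they stop; the grip force is fixed at half the most.
- wait(seconds).
- inverse_kinematics(position, orientation): joint angles nearest the present ones, or None.
- read_state(): the state.
- camera(name): name is "scene" or "side" or "wrist"; returns a dict with "image" (420x560x3 uint8, blue, green, red), "range_z" (420x560 float32, mm along the optical axis (not along the pixel's ray), 0 where there is no reading), "fx", "fy", "cx", "cy" (pixels), "cam_to_world" (4x4, takes a point from camera to world coordinates). Camera axes: x right, y up, looking along -z (the intrinsics and any distortion apply to the point x, -y, -z); pixel columns grow to the right and rows downward; lengths in mm; the calibration is good to about 2 mm. The wrist camera is an equidistant fisheye: a pixel r from the principal point sees the ray r / f radians off the axis. A picture is of the moment at which its call begins.
A pose or a line that the arm cannot do raises PlanningError and nothing moves.
- finish_job(): hands the job in; it is judged then, once.
The state is a dict: "time": time; "qpos": joint angles; "qvel": joint speeds; "joint_efforts": joint torques, N m; "eef_pos": TCP position; "tool_rot": TCP orientation; "ft_force": force on the tool from outside, world axes, zero at the start; "torque": the same for the moment, N m; "finger_gap": finger opening in mm; "gripper_force": force on a finger pad.
Only numpy, scipy, OpenCV 4.12 (cv2) and the standard library are available. Lean on these libraries where they do the work, as an engineer would, in place of code of your own. Each camera call takes 0.05 s, during which the arm holds its last target. There are 200 camera calls.

## Working session

There is one attempt and no reset: what is moved stays moved. The work goes in short steps, each a Python script; the robot and the scene stay as the last script left them, time stands still between calls to the robot, and variables do not carry over. Pictures are saved under pics/ and viewed, at most 10 in all, crops included, and the job is handed in when it is done.

```bash
mkdir -p pics; ls; cat > h.py <<'E'
import numpy as np, cv2
from workcell import *
def pts(c):
    "world point of every pixel of a pinhole camera from range"
    z=c["range_z"]; v,u=np.mgrid[:z.shape[0],:z.shape[1]]
    x=(u-c["cx"])/c["fx"]*z; y=(v-c["cy"])/c["fy"]*z
    P=np.stack([x,-y,-z,np.ones_like(z)],-1)@np.array(c["cam_to_world"]).T
    return P[...,:3]
E
python3 - <<'E'
from h import *
for n in ("scene","side"):
    c=camera(n); cv2.imwrite(f"pics/{n}.png",c["image"]); np.savez(f"{n}.npz",**c)
    print(n,c["fx"],c["cx"],c["cy"],np.round(c["cam_to_world"],2).tolist(),[k for k in c], (c["range_z"]>0).mean())
s=read_state();print(s["time"],np.round(s["tool_rot"],3).tolist(),s["finger_gap"],s["ft_force"],grip_point_offset)
E
```

```text
pics
scene 422.3032047417312 282.7104055810543 208.9030483641574 [[0.31, -0.58, 0.76, 1259.46], [0.95, 0.17, -0.26, -257.22], [0.02, 0.8, 0.6, 639.99], [0.0, 0.0, 0.0, 1.0]] ['image', 'range_z', 'fx', 'fy', 'cx', 'cy', 'cam_to_world'] 0.995922619047619
side 472.21067409179244 282.5739853614156 209.81831465091904 [[0.89, 0.34, -0.3, 166.84], [-0.45, 0.68, -0.57, -759.17], [0.01, 0.65, 0.76, 1075.92], [0.0, 0.0, 0.0, 1.0]] ['image', 'range_z', 'fx', 'fy', 'cx', 'cy', 'cam_to_world'] 0.9959651360544217
0.1 [[-0.897, 0.441, -0.0], [0.441, 0.897, -0.001], [-0.0, -0.001, -1.0]] 85.49110893295459 [ 0.72785759 -1.29890059  0.3754033 ] -18.700000000000003
```

View pics/scene.png

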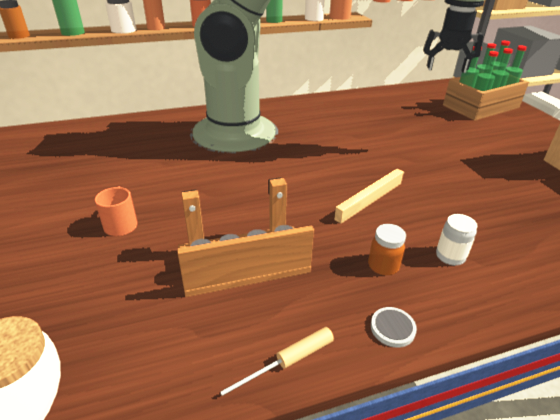

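View pics/side.png

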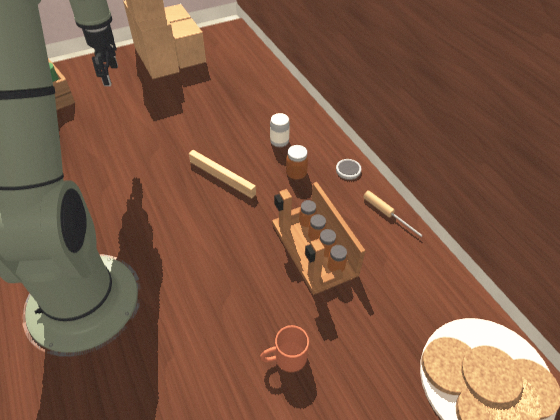

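The scene view shows the rail from (337,215) to (403,178) and the rack's back panel at (180–313, 230–290). The side view shows the rail from (190,155) to (255,192), the two dark pads at (279,202) and (310,253), and the mug, jar and tin clear of the rail.

```bash
cat > m.py <<'E'
from h import *
L=lambda n:dict(np.load(n+".npz"))
def fit(P,name):
    (cx,cy),(w,h),a=cv2.minAreaRect(P[:,:2].astype(np.float32)); print(name,len(P),"rect",np.round([cx,cy,w,h,a],1),"z",np.round(np.percentile(P[:,2],[1,50,99]),1))
for n,box,rb in (("side",(140,205,180,265),(170,300,260,370)),("scene",(160,225,325,410),(170,300,170,325))):
    c=L(n);P=pts(c);hsv=cv2.cvtColor(c["image"],cv2.COLOR_BGR2HSV)
    sub=np.zeros(P.shape[:2],bool); sub[box[0]:box[1],box[2]:box[3]]=1
    m=sub&(hsv[...,2]>130)&(hsv[...,0]>12)&(hsv[...,0]<35)&(P[...,2]>8)&(P[...,2]<60)
    Q=P[m]; fit(Q,n+" rail"); T=Q[Q[:,2]>np.percentile(Q[:,2],98)-5]; fit(T,n+" railtop")
    sub[:]=0; sub[rb[0]:rb[1],rb[2]:rb[3]]=1
    u=sub&(P[...,2]>123)&(P[...,2]<175)
    k,lab,st,ce=cv2.connectedComponentsWithStats(u.astype(np.uint8))
    for i in range(1,k):
        if st[i,4]>40:
            fit(P[lab==i],n+" upr"); t=P[lab==i]; fit(t[t[:,2]>157],n+" uprtop")
            d=P[(lab==i)&(hsv[...,2]<60)]
            if len(d)>10: fit(d,n+" dark"); print("dark mean",d.mean(0))
    if n=="scene":
        b=sub&(P[...,2]>20)&(P[...,2]<112)&(np.arange(420)[:,None]>240); Q=P[b]; fit(Q,"back"); 
        vx,vy,x0,y0=cv2.fitLine(Q[:,:2].astype(np.float32),cv2.DIST_HUBER,0,.01,.01).ravel(); print("back dir",np.arctan2(vy,vx),x0,y0)
    o=(P[...,2]>70)&(P[...,2]<110)&(P[...,0]>300)&(P[...,0]<1000)&(abs(P[...,1])<450)
    k,lab,st,ce=cv2.connectedComponentsWithStats(o.astype(np.uint8))
    for i in range(1,k):
        if st[i,4]>60: fit(P[lab==i],n+" obj@%d,%d"%tuple(ce[i]))
E
python3 m.py
```

```text
side rail 856 rect [482.5 247.7  26.5 261.6  26.1] z [ 8.7 36.8 45.1]
side railtop 266 rect [481.5 247.2  23.3 261.5  25.9] z [39.5 41.4 46.7]
side upr 278 rect [554.5 -28.4  35.7  40.3  89.5] z [124.1 151.9 163.2]
side uprtop 83 rect [561.6 -28.2  35.3  23.6  89.5] z [157.1 159.8 163.5]
side dark 64 rect [537.4 -35.1  11.7  26.   28.6] z [124.1 139.8 153.4]
dark mean [538.69152265 -36.62678098 139.44131413]
side upr 321 rect [ 548.1 -208.4   34.8   40.    85.7] z [123.8 152.6 162.4]
side uprtop 105 rect [ 555.1 -208.5   34.1   23.8   87.1] z [157. 160. 163.]
side dark 75 rect [ 534.6 -211.9   13.4   25.     2.5] z [123.8 139.5 155. ]
dark mean [ 532.76439242 -215.87061042  139.57768313]
side obj@279,121 290 rect [721.7 320.3  62.3  61.4  20. ] z [70.8 93.  99.8]
side obj@297,153 279 rect [705.1 166.5  64.6  55.5  62.2] z [70.8 89.1 94.2]
side obj@337,226 579 rect [ 669.2 -123.1  260.    17.    88.1] z [ 70.5  90.6 109.7]
side obj@307,206 191 rect [630.1 -36.5  41.2  42.7  20.5] z [71.4 83.6 88.2]
side obj@284,214 104 rect [553.9 -35.5  18.8  35.1  35.6] z [ 70.2  87.1 109.5]
side ob
[... 1104 characters left out ...]
 56.2] z [ 70.3  90.2 109.4]
scene obj@459,227 730 rect [727.5 318.9  60.7  61.1  67.3] z [70.5 94.8 98. ]
scene obj@193,225 245 rect [ 565.5 -214.6   38.6   19.    57. ] z [ 70.2  89.9 109.4]
scene obj@282,227 78 rect [620.2 -36.6  38.7  18.4  82.4] z [83.6 85.4 87.1]
scene obj@389,236 636 rect [707.8 164.   58.3  59.2  75.7] z [70.5 90.6 93.2]
scene obj@255,231 84 rect [ 6.185e+02 -9.450e+01  1.700e+01  3.660e+01  5.000e-01] z [83.3 85.4 87.2]
scene obj@244,252 2073 rect [ 677.5 -124.1  259.6    6.1   88.1] z [ 70.4  90.6 109.7]
scene obj@228,236 88 rect [ 617.5 -150.3   17.7   39.8    3.2] z [83.6 85.5 87.6]
scene obj@199,241 93 rect [ 615.  -206.7   39.4   17.3   86.8] z [83.2 85.4 87.4]
```

```bash
cat >> h.py <<'E'
def R(yaw):
    "tool down, closing axis (tool y) at this world yaw"
    y=np.array([np.cos(yaw),np.sin(yaw),0]); z=np.array([0,0,-1.]); return np.stack([np.cross(y,z),y,z],1)
RY=-0.034
rx=np.array([np.cos(RY),np.sin(RY),0]); FENCE=np.array([534,-118.6,135.])
E
python3 - <<'E'
from h import *
r=R(np.radians(26.0)); g=np.array([483,247.5,0])
print(inverse_kinematics(g+[0,0,110],r), inverse_kinematics(FENCE-60*rx,R(RY)))
movep(g+[0,0,110],r); movel(g+[0,0,6],max_speed=100,guard=15)
print(read_state()["eef_pos"]); clamp(); s=read_state(); print(s["finger_gap"],s["gripper_force"])
print(movel(g+[0,0,260],max_speed=150)); s=read_state(); print(s["time"],s["finger_gap"],s["gripper_force"],s["eef_pos"],s["ft_force"],s["qpos"])
for n in ("scene","side"):
    c=camera(n); cv2.imwrite(f"pics/{n}2.png",c["image"]); np.savez(n+"2.npz",**c)
E
```

```text
[-0.67866772  0.56422946  0.13151409  1.92571879 -0.11481368  0.65875099
 -0.02263016] [-0.20267987  0.48775678  0.4268408   2.05832138 -0.32248507  0.65882669
  0.40366142]
[483.29880556 247.65973085   6.52768005]
20.955349594267094 59.540271162986755
False
5.2083 21.246365243158397 58.633936643600464 [482.7365952  247.3659532  259.38754417] [-0.20953035  0.41798487 -1.15436092] [-0.71562707  0.36376392  0.17514012  1.7930305  -0.0740414   0.99220879
 -0.05736094]
```

View pics/scene2.png

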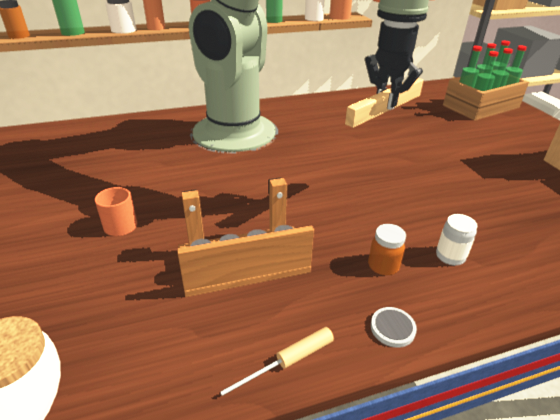

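The rail is held level in the fingers, from (347,113) to (424,85). Next I go to the standoff in front of the rack and measure the rail there.

```bash
python3 - <<'E'
from h import *
p=FENCE-60*rx; p[2]=250
movel(p,R(RY),max_speed=180); p[2]=121.5; movel(p,R(RY),max_speed=100); wait(0.3)
s=read_state(); print(s["time"],s["finger_gap"],s["eef_pos"],s["ft_force"],s["torque"],s["tool_rot"].round(3).tolist())
from m import fit
for n in ("scene","side"):
    c=camera(n); cv2.imwrite(f"pics/{n}3.png",c["image"]); np.savez(n+"3.npz",**c)
    P=pts(c);hsv=cv2.cvtColor(c["image"],cv2.COLOR_BGR2HSV)
    m=(hsv[...,2]>130)&(hsv[...,0]>12)&(hsv[...,0]<35)&(P[...,2]>100)&(P[...,2]<175)&(P[...,0]>440)&(P[...,0]<508)&(abs(P[...,1]+118)<160)
    Q=P[m]; fit(Q,n+"RAIL"); T=Q[Q[:,2]>150]; fit(T,n+"TOP")
    A=np.c_[T[:,1]+118,np.ones(len(T))]; print("tilt,topz",np.linalg.lstsq(A,T[:,2],rcond=None)[0])
E
```

```text
9.2167 21.2475963523061 [ 474.15198794 -116.54190445  121.69826213] [-0.06440566  0.45351446 -1.77192021] [-0.00163917 -0.00957335 -0.00042457] [[0.034, 0.999, 0.0], [0.999, -0.034, 0.0], [0.0, 0.0, -1.0]]
side rail 856 rect [482.5 247.7  26.5 261.6  26.1] z [ 8.7 36.8 45.1]
side railtop 266 rect [481.5 247.2  23.3 261.5  25.9] z [39.5 41.4 46.7]
side upr 278 rect [554.5 -28.4  35.7  40.3  89.5] z [124.1 151.9 163.2]
side uprtop 83 rect [561.6 -28.2  35.3  23.6  89.5] z [157.1 159.8 163.5]
side dark 64 rect [537.4 -35.1  11.7  26.   28.6] z [124.1 139.8 153.4]
dark mean [538.69152265 -36.62678098 139.44131413]
side upr 321 rect [ 548.1 -208.4   34.8   40.    85.7] z [123.8 152.6 162.4]
side uprtop 105 rect [ 555.1 -208.5   34.1   23.8   87.1] z [157. 160. 163.]
side dark 75 rect [ 534.6 -211.9   13.4   25.     2.5] z [123.8 139.5 155. ]
dark mean [ 532.76439242 -215.87061042  139.57768313]
side obj@279,121 290 rect [721.7 320.3  62.3  61.4  20. ] z [70.8 93.  99.8]
side obj@297,153 279 rect [705.1 166.5  64.6  55.5  62.2] z [70.8 89.1 94.2]
side obj@337,226 579 rect [ 669.2 -123.1  2
[... 1703 characters left out ...]
+01  1.700e+01  3.660e+01  5.000e-01] z [83.3 85.4 87.2]
scene obj@244,252 2073 rect [ 677.5 -124.1  259.6    6.1   88.1] z [ 70.4  90.6 109.7]
scene obj@228,236 88 rect [ 617.5 -150.3   17.7   39.8    3.2] z [83.6 85.5 87.6]
scene obj@199,241 93 rect [ 615.  -206.7   39.4   17.3   86.8] z [83.2 85.4 87.4]
sceneRAIL 2142 rect [ 480.5 -117.3  259.6   38.2   89.9] z [118.5 143.8 158.4]
sceneTOP 796 rect [ 480.5 -117.2  258.9   38.2   89.9] z [150.4 156.3 159. ]
tilt,topz [7.02846667e-04 1.55696116e+02]
sideRAIL 781 rect [ 473.6 -117.2  259.6   33.6   85.9] z [117.8 153.7 159. ]
sideTOP 512 rect [ 474.  -116.7  258.8   28.6   89.2] z [150.6 155.  159.1]
tilt,topz [8.60284835e-04 1.55001820e+02]
```

```bash
python3 -c "
import cv2
a=cv2.imread('pics/side3.png')[120:330,160:400];cv2.imwrite('pics/side3c.png',cv2.resize(a,None,fx=2.8,fy=2.8))"
```

```text
(no output)
```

View pics/side3c.png

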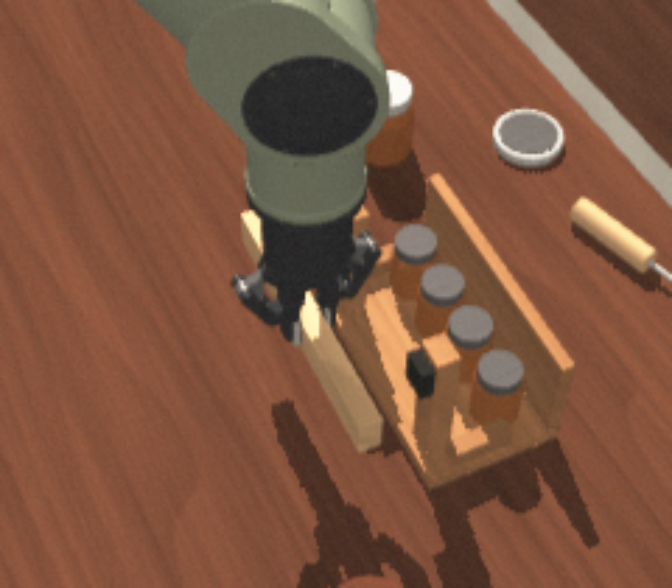

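The rail at the standoff is level, with its top at z = 155 and its centre at y ≈ -117. The side crop shows it parallel to the rack, with the near pad at crop pixel (420,372). Next I approach slowly, watching the force.

```bash
cat > press.py <<'E'
from h import *
def force(n=10):
    f=[]
    for _ in range(n): f.append(read_state()["ft_force"]); wait(0.02)
    return np.mean(f,0)
E
python3 - <<'E'
from press import *
o=FENCE.copy(); o[2]=121.5
movel(o-25*rx,max_speed=60,guard=8); wait(.3); b=force(15); print("base",b,read_state()["time"])
d=-25
while d<8:
    d+=1.0 if d<-8 and -(force(3)-b)@rx<1.5 else 0.5
    movel(o+d*rx,max_speed=15); wait(.05); f=force(6)-b; F=-f@rx
    s=read_state()
    if F>.8: print(round(d,1),s["eef_pos"].round(2),f.round(2),s["time"])
    if F>9.2: break
wait(1); s=read_state(); print(s["time"],(force(20)-b).round(2),s["torque"],s["eef_pos"],s["finger_gap"],s["tool_rot"].round(3).tolist())
np.save("base.npy",b); np.save("d.npy",d)
E
```

```text
base [-0.31347141 -0.02238902 -1.08437551] 10.6
-10.0 [ 523.76 -118.28  121.44] [-3.63 -0.1   1.6 ] 17.35
-9.5 [ 524.27 -118.28  121.44] [-4.96  0.14  2.57] 17.8
-9.0 [ 524.62 -118.3   121.44] [-6.16 -0.36  3.55] 18.25
-8.5 [ 525.   -118.31  121.45] [-6.94 -0.02  4.13] 18.7
-8.0 [ 525.36 -118.3   121.46] [-8.27  0.47  5.58] 19.15
-7.5 [ 525.69 -118.36  121.45] [-9.35  0.53  6.6 ] 19.55
20.55 [-9.11  0.25  6.2 ] [0.06652453 1.89274053 0.0353113 ] [ 525.70720617 -118.34571729  121.44163412] 21.449422605428317 [[0.034, 0.999, -0.002], [0.999, -0.034, 0.0], [0.0, -0.002, -1.0]]
```

```bash
python3 - <<'E'
from h import *
ims=[]
for n in ("scene","side"):
    c=camera(n); np.savez(n+"4.npz",**c)
    a=c["image"][140:310,150:370] if n=="scene" else c["image"][120:290,190:410]
    ims.append(cv2.resize(a,None,fx=1.8*2,fy=1.7*2)[:, :792] if 0 else cv2.resize(a,(396,306)))
    P=pts(c);hsv=cv2.cvtColor(c["image"],cv2.COLOR_BGR2HSV)
    m=(hsv[...,2]>110)&(hsv[...,0]>12)&(hsv[...,0]<35)&(P[...,2]>100)&(P[...,2]<175)&(P[...,0]>508)&(P[...,0]<545)&(abs(P[...,1]+118)<160)
    T=P[m&(P[...,2]>148)]; y=T[:,1]
    for lo,hi in ((-260,-200),(-200,-140),(-100,-40),(-40,20)):
        t=T[(y>lo)&(y<hi)]; print(n,lo,len(t),np.median(t,0).round(1) if len(t) else "")
    print(y.min(),y.max())
cv2.imwrite("pics/hold.png",np.hstack(ims)); print(read_state()["time"])
E
```

```text
scene -260 193 [ 528.2 -227.   156.2]
scene -200 249 [ 531.4 -169.6  155.9]
scene -100 234 [535.2 -70.3 155.9]
scene -40 169 [534.4 -12.6 156.1]
-248.53871279649118 9.938583573687993
side -260 178 [ 519.9 -224.8  154.8]
side -200 202 [ 521.8 -171.7  155. ]
side -100 3 [517.4 -43.8 150.3]
side -40 107 [524.5 -10.6 155.3]
-248.07312963466075 12.428803839068905
20.9833
```

View pics/hold.png

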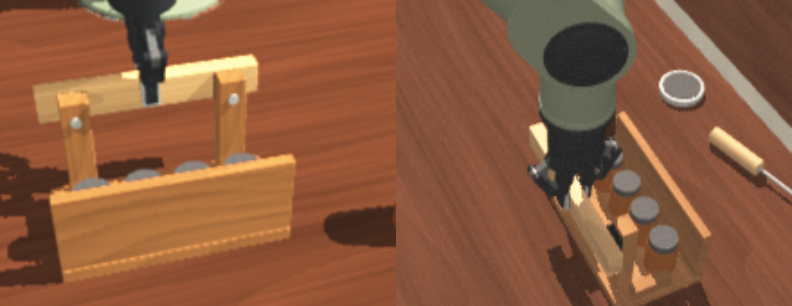

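The rail lies across both uprights, level, with its top at z ≈ 155 and spanning y from -248 to +11. The sensor shows a 6 N vertical drag, so I raise the tool slightly to relieve it and check that the push holds.

```bash
python3 - <<'E'
from press import *
b=np.load("base.npy"); d=float(np.load("d.npy")); o=FENCE.copy(); o[2]=121.5; o=o+d*rx
for dz in (.4,.8,1.2):
    movel(o+[0,0,dz],max_speed=10); wait(.3); f=force(10)-b; print(dz,f.round(2),read_state()["eef_pos"].round(2))
    if f[2]<2.5 or -f@rx<7 or -f@rx>12: break
for _ in range(4):
    wait(.5); s=read_state(); print(s["time"],(force(10)-b).round(2),s["torque"].round(2),s["finger_gap"])
E
```

```text
0.4 [-8.49 -0.33  0.7 ] [ 525.46 -118.32  121.53]
22.2 [-8.69 -0.21  0.48] [-0.07  1.82  0.02] 21.43128431848366
22.8667 [-8.71 -0.31  0.52] [-0.02  1.72  0.03] 21.400601436313586
23.5333 [-8.94 -0.48  0.34] [-0.09  1.8   0.06] 21.605902637981487
24.2 [-8.58 -0.1   0.57] [-0.08  1.8   0.04] 21.301298463505635
```

```bash
python3 - <<'E'
from press import *
wait(1); print(force(10)-np.load("base.npy"), finish_job())
E
```

```text
the job is handed in; nothing more can be done
[-8.41294808 -0.0991461   0.50018129] None
```

The job is handed in with the rail still gripped, level and centred across both pads, pressing with a steady push of about 8.5 N (a little under the 10 N asked, within the 5–16 N limits); the mug, jar and tin were not touched.

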